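# Pump cleaner into the beaker

### The arm

A 6-joint arm with a two-finger parallel gripper is mounted at the origin on a cart in front of the work surface, level with it; the furniture and walls round the work are solid. World frame = base frame: x ahead of the robot, y to its left, z up, the work surface at z = 0. Lengths are in m, angles in rad, forces in N, time in s.
With the tool pointing down it reaches from about 0.425 to 0.95 m from the base axis. Payload 3.5 kg.
Tool frame: the origin (TCP) lies at the very end of the fingers, on their centre line; the grasp point (between the pads) lies 19 mm behind it; z points along the fingers, y is the line along which they close (so a half turn about z gives the same grasp; the last joint's range is limited). The gripper opens to 85 mm and grips with 20 to 120 N. Pads are 22 mm wide; open, the fingers measure 114 mm over their backs; the gripper's body (76 mm by 85 mm) begins 54 mm behind the grasp point. The pads swing forward as they close: fully open they stand 13 mm farther back than shut.
Start: joints at [1.08, 0.286, 1.577, -0, 1.279, -0.15], TCP at [0.226, 0.636, 0.231] pointing down, gripper open.
Joint ranges: [-2.77, 2.77], [-0.9, 2.22], [0.21, 2.48], [-1.53, 4.67], [0.24, 2.81], [-2.84, 2.84]. Speed limits (rad/s): [2.79, 2.79, 3.14, 3.14, 3.14, 3.14].

### API

Orientations are given as a rotation vector (axis times angle).
In Python, from bench import bot, vision, hand_in gives the robot as it stands. Calls block until the motion is done:
- bot.reach(position, orientation): joint-space move of the TCP to a pose.
- bot.move_straight(position, max_speed=0.15, ori=None, force_limit=None): straight line of the TCP; ori=None keeps the orientation; max_speed is the mean speed in m/s. With force_limit (N) it stops when the force on the tool has changed by that much, and returns True; else False.
- bot.move_j(angles): joint-space move.
- bot.gripper_to(opening, f_grip=None): finger opening in m; f_grip is the grip in N (None keeps the last); returns when the fingers have stopped.
- bot.hold(seconds).
- bot.solve_ik(position, orientation): joint angles nearest the present ones, or None.
- vision.camera(name): name is "scene" or "side" or "wrist"; returns the picture (400x640x3 uint8, red, green, blue); there is no depth.
- vision.camera_info(name): a dict with "fx", "fy", "cx", "cy" (pixels), "eye" and "attitude" of the camera in the world; the wrist camera has in their place "hand_eye" (4x4, takes a point from camera to tool coordinates, whose origin is the TCP and whose axes are the flange's). Camera axes: x right, y down, z forward; pixel columns grow to the right and rows downward; lengths in m; the calibration is good to about 2 mm. A picture is of the moment at which its call begins: read the wrist's pose just before it. camera_info takes no time and is no camera call.
A pose or a line that the arm cannot do raises bot.PlanningError and nothing moves.
- hand_in(): hands the job in; it is judged then, once.
Readings, each from a call of its own:
- bot.current_t(): time.
- bot.current_q(): joint angles.
- bot.current_joint_velocities(): joint speeds.
- bot.current_joint_efforts(): joint torques, N m.
- bot.current_ee_pos(): TCP position.
- bot.current_eef_rot(): TCP orientation.
- bot.current_force(): force on the tool from outside, world axes, zero at the start.
- bot.current_ft_torque(): the same for the moment, N m.
- bot.current_grip_width(): finger opening in m.
- bot.current_gripper_force(): force on a finger pad.
Only numpy, scipy, OpenCV 4.12 (cv2) and the standard library are available. Lean on these libraries where they do the work, as an engineer would, in place of code of your own. Each camera call takes 0.05 s, during which the arm holds its last target. There are 200 camera calls.

### The job

Two metal cleaner canisters with black sprung nozzle caps are screwed to the bench. On the stout, shorter one, whose spout hangs over the white beaker, press the nozzle cap all the way down from above and then let it spring right back up. Do not press the slim, taller canister's cap, and leave the beaker standing where it is.

Things in the scene. Friction and masses are not known exactly. Their poses are not given: they have to be found in the camera images.
- stout_top (a point): centre of the flat top of the stout canister's black cap (round, 31 mm across, 22 high); top 148 mm above the bench when up. Moves with the cap; z up, -x is the way the thin fixed spout below the cap points (8 mm thick, 107 mm up, ends 80 mm from the axis). The canister is an aluminium cylinder 72 mm across, blank paper label, dark foot 90 mm across, fixed.
- stout_cap (a joint): how far the stout canister's cap is pressed down, in m: 0 fully up, 0.012 fully down at a hard stop. A spring pushes it up: about 1.6 N at the start of the stroke, 4.4 N at the bottom.
- slim_top (a point): centre of the flat top of the cap of the slim canister, the wrong one: the same cap (31 mm across) on an aluminium cylinder 48 mm across, top 188 mm above the bench, fixed; z up, its spout points along -x and ends 55 mm from the axis. The two canisters' axes are at least 300 mm apart.
- beaker: white open beaker, 52 mm across and 46 mm high, standing loose on the bench under the end of the stout canister's spout, about 80 mm from that canister's axis; origin at the centre of its underside, z up.
Not all that is in view belongs to the job. Leave any turquoise look-alike of the part that bears stout_top alone. Leave any pink look-alike of the beaker alone.

How it is judged:
On the way:
1. the stout canister's cap is pressed all the way down (value of joint stout_cap above 0.009 m), for 0.1 s.
At the end, for the whole second after the job is handed in: After a press of more than 9 mm of its 12 mm stroke, the stout canister's cap is back up to within 2 mm, and the beaker stands upright (within 10 degrees), at rest, within 20 mm of where it was (value of joint stout_cap below 0.002 m and distance of beaker from where it was at the start of the episode below 0.02 m and angle between beaker's own z axis and vertical below 0.17 rad and linear speed of beaker below 0.02 m/s); the robot touches nothing.
It fails at once if the slim canister's cap is pressed (its top moves more than 5 mm) (distance of slim_top from where it was at the start of the episode above 0.005 m).
It fails at once if the beaker is tipped over (more than 30 degrees) (angle between beaker's own z axis and vertical above 0.52 rad).
It also fails if it takes over 29 s, if anything falls off the work surface, if the arm or the gripper's body presses on something with over 40 N, if the wrist force passes 120 N, or if a joint passes its speed limit or range.

## Working session

There is one attempt and no reset: what is moved stays moved. The work goes in short steps, each a Python script; the robot and the scene stay as the last script left them, time stands still between calls to the robot, and variables do not carry over. Pictures are saved under pics/ and viewed, at most 10 in all, crops included, and the job is handed in when it is done.

```bash
mkdir -p pics
python3 - <<'E'
from bench import bot, vision
import cv2
for n in ("scene","side"):
    cv2.imwrite(f"pics/{n}0.png",cv2.cvtColor(vision.camera(n),cv2.COLOR_RGB2BGR))
    print(n,vision.camera_info(n))
print(vision.camera_info("wrist"),bot.current_ee_pos(),bot.current_eef_rot())
E
```

```text
scene {'fx': 450.3725114553335, 'fy': 450.3725114553335, 'cx': 324.7723559257448, 'cy': 199.92916119595927, 'eye': array([-0.10301076, -0.73857644,  0.74202569]), 'attitude': array([-2.05397273,  0.67218026, -0.35251466])}
side {'fx': 363.13071802402544, 'fy': 363.13071802402544, 'cx': 323.4227298512481, 'cy': 201.8773614995396, 'eye': array([-0.1024258 , -0.7787456 ,  0.52011511]), 'attitude': array([-1.87104287,  0.56833421, -0.38186876])}
{'fx': 349.21896997366457, 'fy': 349.21896997366457, 'cx': 318.9357201120697, 'cy': 207.61520702888717, 'hand_eye': array([[-1.20059896e-03, -9.55735495e-01, -2.94224782e-01,
         7.47777989e-02],
       [ 9.99999240e-01, -1.06447724e-03, -6.22786974e-04,
        -3.55322227e-04],
       [ 2.82024032e-04, -2.94225306e-01,  9.55736046e-01,
        -1.42250754e-01],
       [ 0.00000000e+00,  0.00000000e+00,  0.00000000e+00,
         1.00000000e+00]])} [0.22527843 0.63564748 0.23005659] [-0.53254574 -3.09542819  0.00329049]
```

View pics/scene0.png

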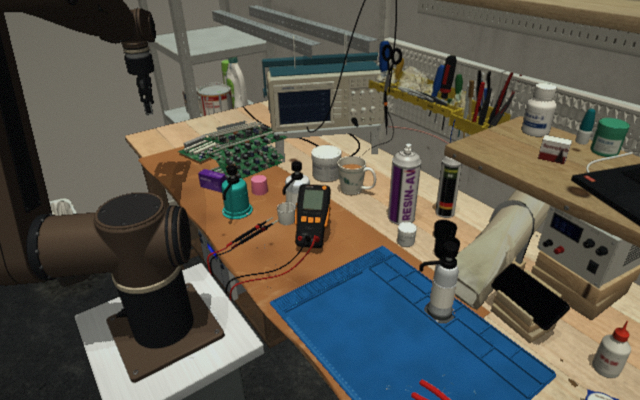

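View pics/side0.png

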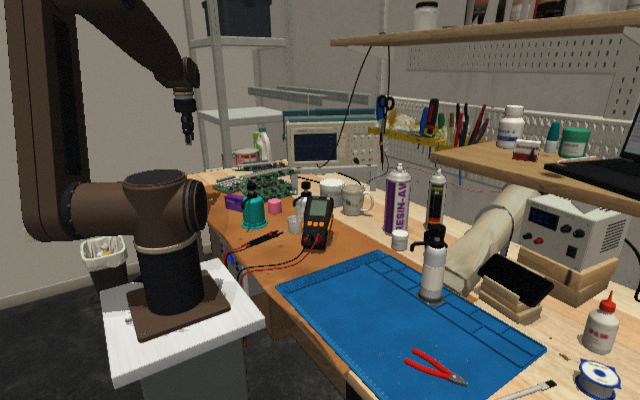

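Run:
```python
import cv2,numpy as np
a=cv2.imread("pics/scene0.png")[145:260,200:350];b=cv2.imread("pics/side0.png")[165:250,220:350]
c=cv2.imread("pics/scene0.png")[140:330,380:500]
f=lambda i,w,h:cv2.resize(i,(w,h),interpolation=cv2.INTER_CUBIC)
im=np.zeros((600,800,3),np.uint8)
im[:345,:450]=f(a,450,345);im[345:,:390]=f(b,390,255);im[:554,450:]=f(c,350,554)
cv2.imwrite("pics/c1.png",im)
```

```text
(no output)
```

View pics/c1.png

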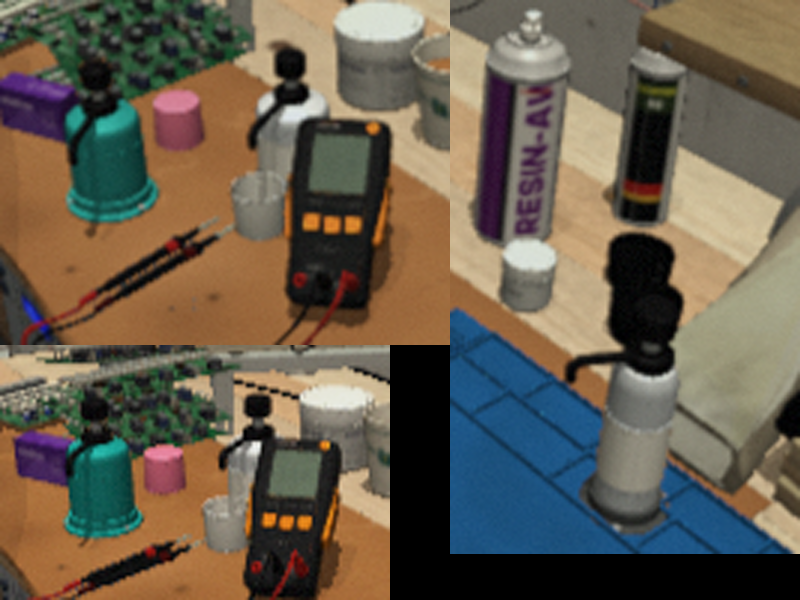

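The scene picture shows the stout canister behind the multimeter. Its cap top is at about (297,162) in scene and (306,183) in side, with the beaker at (287,212). The slim canister is on the blue mat, and the turquoise and pink look-alikes are to the left.

```bash
cat > h.py <<'E'
from bench import bot, vision
import cv2, numpy as np
from scipy.spatial.transform import Rotation as R
def cam(n):
    i=vision.camera_info(n)
    if n=="wrist":
        T=np.eye(4);T[:3,:3]=R.from_rotvec(bot.current_eef_rot()).as_matrix();T[:3,3]=bot.current_ee_pos()
        T=T@i["hand_eye"]
        return i,T[:3,3],T[:3,:3]
    return i,np.array(i["eye"]),R.from_rotvec(i["attitude"]).as_matrix()
def ray(c,u,v):
    i,e,A=c
    d=A@np.array([(u-i["cx"])/i["fx"],(v-i["cy"])/i["fy"],1]);return e,d/np.linalg.norm(d)
def tri(rays):
    M=sum(np.eye(3)-np.outer(d,d) for e,d in rays);b=sum((np.eye(3)-np.outer(d,d))@e for e,d in rays)
    return np.linalg.solve(M,b)
def atz(r,z): return r[0]+r[1]*(z-r[0][2])/r[1][2]
E
python3 - <<'E'
from h import *
s,d=cam("scene"),cam("side")
for n,a,b,z in (("stout",(296.7,162.3),(306,183.3),.148),("slim",(450,243),(434.5,229),.188),("beaker",(286,208),(294,218),.046),("turq",(232,166),(251,182),.148)):
    r=[ray(s,*a),ray(d,*b)]; print(n,tri(r),atz(r[0],z),atz(r[1],z))
E
```

```text
stout [0.5014321  0.24619413 0.1341359 ] [0.48728538 0.22386371 0.148     ] [0.48011665 0.20928473 0.148     ]
slim [ 0.53186615 -0.28707579  0.16057803] [ 0.5043925  -0.31014791  0.188     ] [ 0.48079194 -0.32312695  0.188     ]
beaker [0.40675677 0.16322642 0.05752687] [0.41662122 0.177996   0.046     ] [0.41811069 0.18702889 0.046     ]
turq [0.32353862 0.29625274 0.15824267] [0.33133082 0.31433824 0.148     ] [0.33527429 0.32672604 0.148     ]
```

```bash
cat >> h.py <<'E'
def down(a):
    c,s=np.cos(a),np.sin(a)
    return R.from_matrix(np.array([[-c,-s,0],[-s,c,0],[0,0,-1]])).as_rotvec()
E
python3 - <<'E'
from h import *
import pickle
o=down(np.arctan2(.22,.486)); cs=[];ims=[]
bot.gripper_to(0.0)
for p in ((.486,.22,.32),(.55,.25,.32)):
    bot.reach(np.array(p),o); bot.hold(.2); cs.append(cam("wrist")); ims.append(vision.camera("wrist")[:,:,::-1])
pickle.dump(cs,open("cs.pkl","wb"))
for k,i in enumerate(ims): cv2.imwrite(f"pics/w{k}.png",i)
print(bot.current_t(),bot.current_ee_pos())
E
```

```text
3.5667 [0.54931014 0.24984986 0.32038925]
```

View pics/w0.png

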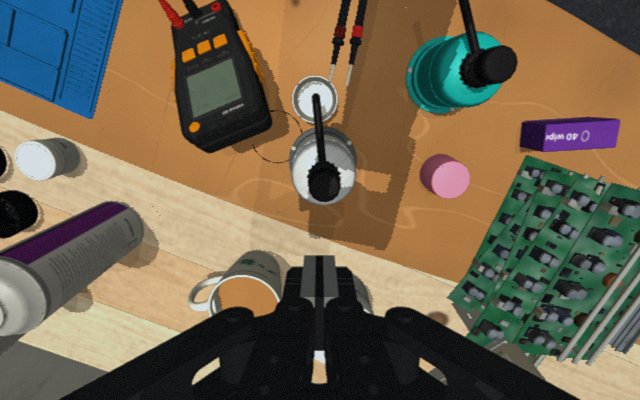

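View pics/w1.png

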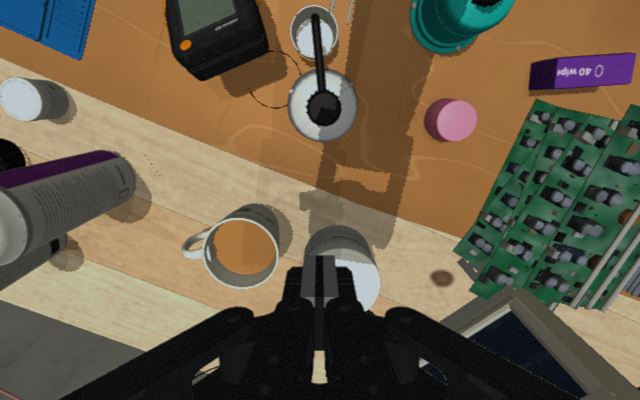

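Both wrist pictures show the stout canister with its spout over the white beaker. The cap is near (324,183) in w0 and (324,107) in w1, so I'll enlarge it.

Run:
```python
import cv2,numpy as np
f=lambda n,v:cv2.resize(cv2.convertScaleAbs(cv2.imread(n)[v-30:v+30,294:354],alpha=2.5,beta=10),(400,400),interpolation=cv2.INTER_CUBIC)
cv2.imwrite("pics/c2.png",np.hstack([f("pics/w0.png",183),f("pics/w1.png",107)]))
```

```text
(no output)
```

View pics/c2.png

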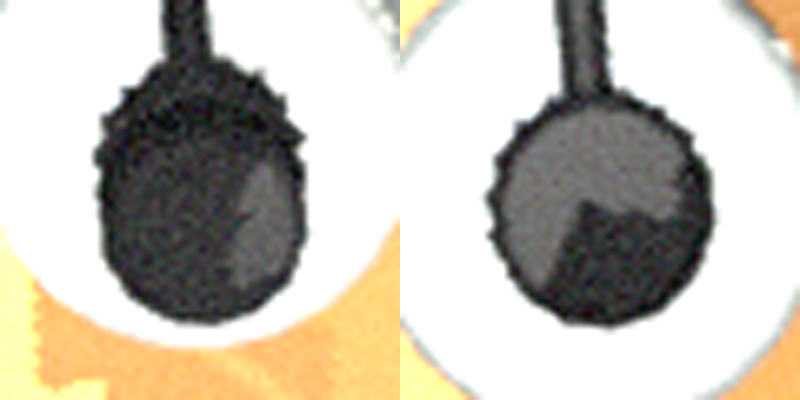

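The top disc's centre is at about (203,217) in the left crop, which is w0 (324.5,185.5). In the right crop it is at (203,213), which is w1 (324.5,109).

Run:
```python
from h import *
import pickle
cs=pickle.load(open("cs.pkl","rb"))
r=[ray(cs[0],324.5,185.5),ray(cs[1],324.5,109)]
p=tri(r); print(p,atz(r[0],.148),atz(r[1],.148))
x,y=(atz(r[0],.148)+atz(r[1],.148))[:2]/2
if abs(p[2]-.148)<.008:
    o=down(np.arctan2(y,x))
    bot.reach(np.array([x,y,.19]),o); bot.hold(.2); f0=bot.current_force()
    print(bot.current_ee_pos())
    hit=bot.move_straight(np.array([x,y,.128]),max_speed=.02,force_limit=12); 
    print(hit,bot.current_ee_pos(),bot.current_force()-f0)
    bot.hold(.3); print(bot.current_ee_pos(),bot.current_force()-f0,bot.current_t())
    cv2.imwrite("pics/press.png",vision.camera("wrist")[:,:,::-1])
```

```text
[0.48597082 0.22593795 0.13869591] [0.48405373 0.22476775 0.148     ] [0.48578193 0.22582337 0.148     ]
```

The two rays agree to within 2 mm at z = 0.148, so the short baseline explains the height error. I'll go down with a force guard.

Run:
```python
from h import *
x,y=.485,.2253
o=down(np.arctan2(y,x))
bot.reach(np.array([x,y,.19]),o); bot.hold(.2); f0=bot.current_force()
print(bot.current_ee_pos())
hit=bot.move_straight(np.array([x,y,.128]),max_speed=.02,force_limit=12)
print(hit,bot.current_ee_pos(),bot.current_force()-f0)
bot.hold(.3); print(bot.current_ee_pos(),bot.current_force()-f0,bot.current_t())
cv2.imwrite("pics/press.png",vision.camera("wrist")[:,:,::-1])
```

```text
[0.48716282 0.22581912 0.19271455]
True [0.48503343 0.22530507 0.13621259] [-1.2613246  -2.29026062  5.03798883]
[0.4850161  0.22529315 0.13605488] [ 0.27532529 -1.31807703  5.7659576 ] 7.1
```

View pics/press.png

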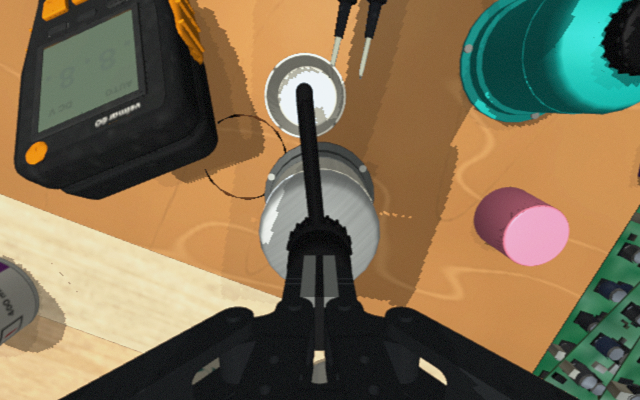

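The fingertips are on the cap at z = 0.136, which is the hard stop, and the force of 5.8 N is above the spring's 4.4 N. The beaker hasn't been disturbed. I'll release the cap and check.

Run:
```python
from h import *
bot.move_straight(np.array([.485,.2253,.20]),max_speed=.05)
bot.reach(np.array([.55,.25,.32]),down(np.arctan2(.22,.486))); bot.hold(.5)
c=cam("wrist"); im=vision.camera("wrist")[:,:,::-1]
a=cv2.imread("pics/w1.png")
f=lambda i:cv2.resize(i[0:180,240:420],(400,400))
cv2.imwrite("pics/end.png",np.hstack([f(a),f(im)])); print(bot.current_t(),bot.current_force())
```

```text
9.75 [ 0.40438525 -0.61088352 -0.3383193 ]
```

View pics/end.png

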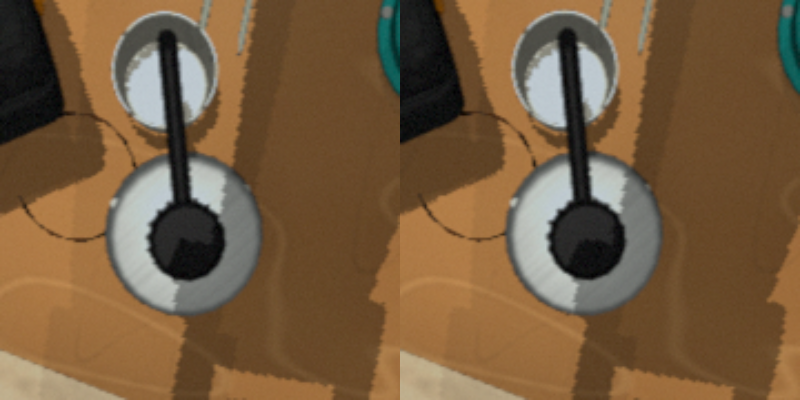

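The before and after views match: the cap is back up at (187,240) in both crops, and the beaker hasn't moved.

```bash
python3 -c "
from bench import hand_in
print(hand_in())"
```

```text
the job is handed in; nothing more can be done
None
```

I pressed the stout canister's cap down to its stop (about 12 mm), held it, and released it; it sprang back up, the beaker did not move, I did not go near the slim canister, and the job is handed in (no verdict was returned).

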